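# Load the sloped packing stand with bottles

## Task

Load the packing stand: put each of the three white bottles, foot first and cap up, fully home in the sloping pocket of its own size - the slim, the wide and the medium one, which has tipped over. Leave the other things on the bench where they are.

Things in the scene. Friction and masses are not known exactly. Their poses are not given: they have to be found in the camera images.
- slim_bottle: slim white plastic bottle, closed with a grey screw cap: body 28 mm diameter and straight up to 73 mm, cap 22 mm diameter, 95 mm tall in all, the edge of its foot bevelled (3 mm in, 3.5 mm up); origin at the centre of its foot, z runs along its axis from foot to cap. It starts standing upright on the bench.
- medium_bottle: medium white plastic bottle, closed with a grey screw cap: body 36 mm diameter and straight up to 66 mm, cap 29 mm diameter, 88 mm tall in all, the edge of its foot bevelled (3 mm in, 3.5 mm up); origin at the centre of its foot, z runs along its axis from foot to cap. It starts tipped over, lying on its side on the bench, its cap turned roughly towards the robot.
- wide_bottle: wide white plastic bottle, closed with a grey screw cap: body 44 mm diameter and straight up to 58 mm, cap 35 mm diameter, 80 mm tall in all, the edge of its foot bevelled (3 mm in, 3.5 mm up); origin at the centre of its foot, z runs along its axis from foot to cap. It starts standing upright on the bench.
- slim_pocket (a point): centre of the floor of the slim bottle's round blind pocket: bore 30.5 mm, 32 mm deep, in a grey block 72 x 72 x 40 mm. z runs out along the pocket's axis, leaning 30 degrees from vertical to the stand's front (robot side); y is level along the row; the mouth is 32 mm along z, in the block's flat sloping top. Three blocks stand at 84 mm pitch, in varying order.
- medium_pocket (a point): centre of the floor of the medium bottle's round blind pocket: bore 38.5 mm, 32 mm deep, in a grey block 72 x 72 x 40 mm. z runs out along the pocket's axis, leaning 30 degrees from vertical to the stand's front (robot side); y is level along the row; the mouth is 32 mm along z, in the block's flat sloping top. Three blocks stand at 84 mm pitch, in varying order.
- wide_pocket (a point): centre of the floor of the wide bottle's round blind pocket: bore 46.5 mm, 32 mm deep, in a grey block 72 x 72 x 40 mm. z runs out along the pocket's axis, leaning 30 degrees from vertical to the stand's front (robot side); y is level along the row; the mouth is 32 mm along z, in the block's flat sloping top. Three blocks stand at 84 mm pitch, in varying order.
- stand: fixed aluminium stand carrying the three sloped pocket blocks; base 100 (x) x 270 (y) x 12 mm, with a 50 mm high strip along its rear edge; origin under its centre, -x is its front, y along the row. The blocks reach 54 mm in front of the origin and 90 mm above the bench
- beaker: bystander: empty clear plastic beaker standing on the bench among the bottles, 64 mm diameter, 75 mm tall, origin under its centre
- tape_roll: bystander: yellow tape roll lying flat, 96 mm diameter, 45 mm tall, origin under its centre
- covers: bystander: stack of white square covers, 88 x 88 x 43 mm, origin under its centre
- carton: bystander: small cardboard carton, 70 (x) x 100 (y) x 45 mm, origin under its centre
- water_bottle: bystander: clear drinking bottle, 60 mm diameter, 170 mm tall, origin under its centre
- screwdriver: bystander: screwdriver with green handle, 190 mm long, lying along its x axis, under 35 mm high, origin under its middle
- brush: bystander: hand brush lying on the bench along its x axis to the robot's right, about 200 mm long, origin under its middle
Things that resemble listed ones, but are neither listed nor needed, are in the scene too. Leave any green look-alike of the wide_bottle alone.

How it is judged:
By the outcome, as a careful person would: the job done as asked, in the order asked, and still so for the second after the job is handed in, with the robot touching nothing.
It also fails if it takes over 72 s, if anything falls off the work surface, if the arm or the gripper's body presses on something with over 40 N, if the wrist force passes 120 N, or if a joint passes its speed limit or range.

## Robot

A 7-joint arm with a two-finger parallel gripper is mounted at the origin on the work surface. World frame = base frame: x ahead of the robot, y to its left, z up, the work surface at z = 0. Lengths are in m, angles in rad, forces in N, time in s.
With the tool pointing down it reaches from about 0.4 to 0.925 m from the base axis. Payload 4.1 kg.
Tool frame: the origin (TCP) lies on the centre line of the jaws, within the pads' length; the fingertips stand 25 mm ahead of it and the grasp point (between the pads) lies 6 mm ahead of it; z points along the fingers, y is the line along which they close (so a half turn about z gives the same grasp; the last joint's range is limited). The gripper opens to 85 mm and grips with 20 to 120 N. Pads are 22 mm wide; open, the fingers measure 114 mm over their backs; the gripper's body (76 mm by 85 mm) begins 54 mm behind the grasp point. The pads swing forward as they close: fully open they stand 13 mm farther back than shut.
Start: joints at [1.088, 0.398, 0.045, 1.537, -0.019, 1.207, -0.051], TCP at [0.243, -0.603, 0.218] pointing down, gripper open.
Joint ranges: [-2.82, 2.82], [-0.49, 2.23], [-1.37, 1.46], [0, 2.46], [-1.36, 4.5], [0.23, 2], [-2.94, 2.94]. Speed limits (rad/s): [2.57, 2.57, 3.14, 3.14, 3.14, 3.14, 3.14].

## Interface

Orientations are given as a unit quaternion [w, x, y, z].
In Python, from station import manip gives the robot as it stands. The module is installed in compiled form; this text tells all that it offers.
- The arm moves only by the tool apply_moves, never from a script. Its argument "plan" is a list of rows, each a list of 3 entries, a list of its own where there are three numbers: the closure, from -1 (fully open) to 1 (shut), then the shift along the tool's x, y, z in cm, then the turn, a rotation vector about the tool's x, y, z in units of 8 degrees (1.0 is 8 degrees). A call has 1 to 12 rows; each row is the pose to reach, as a shift and turn from the pose commanded when the call began, along the tool's axes at that moment; what a row does not reach only later rows make up. A row lasts 1/8 s, in which the tool goes at most 62.5 mm and 10.7 degrees, less where a joint would pass 70% of its speed; a pose out of reach is approached as far as the arm can. A call with a gripper value outside its range is refused whole. The fingers move at their own pace and stop on an object; "grip_force" is the grip in N (left out, the last holds). Time passes only in rows, so rows that repeat a pose let the fingers close. It gives the time, the measured TCP pose, the force, the opening and the grip force at its end, in the units of the state.
- manip.read_state(): the state, without advancing time (a new reading comes with each control period).
- manip.snapshot(name): name is "scene" or "top"; returns a dict with "color" (420x560x3 uint8, blue, green, red), "camera_matrix" (3x3 intrinsics, pixels), "D" ([k1, k2, p1, p2, k3] as OpenCV has them; the pictures are not rectified), "extrinsics" (4x4, takes a point from world to camera coordinates). Camera axes: x right, y down, z forward; pixel columns grow to the right and rows downward; lengths in m; the calibration is good to about 2 mm. A picture is of the moment at which its call begins. There is no depth.
- manip.finish_job(): hands the job in; it is judged then, once.
Trained networks look in a picture, given as the dict that the camera call returned (one of the last four; its "shot" number tells which), for a name from the list of things; names that differ only in an ending like _2 or _b are one class to them, and where a whole thing is asked for, a point or a joint stands for the part that bears it (a point fixed in the world has none). Each returns a list of dicts, best first, with "p" (0 to 1); they miss things now and then, are a little off and sometimes report something else, mostly with a low value. They report only what shows in the picture. A call takes as long as a camera call. They do not tell look-alikes from the thing itself.
- manip.masks_of(query, picture): "region" (420x560 bool, what is visible of it) and "box" ([left, top, right, bottom] in pixels, round what is visible of it).
- manip.mark_of(query, picture): "uv" ([column, row] in pixels: a listed point, or the origin of a listed thing).
The state is a dict: "clock": time; "joint_positions": joint angles; "qd": joint speeds; "joint_torque": joint torques, N m; "tcp_pos": TCP position; "ee_rot": TCP orientation; "ft_force": force on the tool from outside, world axes, zero at the start; "moment": the same for the moment, N m; "opening": finger opening in m; "grip_force": force on a finger pad.
Only numpy, scipy, OpenCV 4.12 (cv2) and the standard library are available. Lean on these libraries where they do the work, as an engineer would, in place of code of your own. Each camera call takes 0.05 s, during which the arm holds its last target. There are 200 camera calls.

## Working session

There is one attempt and no reset: what is moved stays moved. The work goes in short steps, Python scripts to look and compute and a tool call to move; the robot and the scene stay as the last step left them, time stands still between calls to the robot, and variables do not carry over. Pictures are saved under pics/ and viewed, at most 10 in all, crops included, and the job is handed in when it is done.

Besides the shell and the picture viewer there is one more tool, called in YAML: its name, and indented under it one key for each argument. apply_moves: Moves the arm, as the interface text tells. Its arguments: {"type":"object","properties":{"plan":{"type":"array"},"grip_force":{"type":"number"}},"required":["plan"]}

```bash
mkdir -p pics; cat > look.py <<'E'
from station import manip
import cv2, numpy as np
st=manip.read_state()
print({k:np.round(st[k],3).tolist() for k in st})
for n in ("scene","top"):
    p=manip.snapshot(n)
    cv2.imwrite(f"pics/{n}0.png",p["color"])
    np.savez(f"{n}.npz",K=p["camera_matrix"],D=p["D"],E=p["extrinsics"])
    print(n,np.round(p["camera_matrix"],1).tolist(),p["D"],np.round(p["extrinsics"],3).tolist())
    for q in ("slim_bottle","medium_bottle","wide_bottle","slim_pocket","medium_pocket","wide_pocket","stand","beaker"):
        print(q,[(np.round(m["uv"],1).tolist(),round(m["p"],2)) for m in manip.mark_of(q,p)], [(np.round(m["box"]).tolist(),round(m["p"],2)) for m in manip.masks_of(q,p)])
E
python3 look.py
```

```text
{'clock': 0.0, 'joint_positions': [1.088, 0.399, 0.045, 1.538, -0.019, 1.207, -0.051], 'qd': [-0.001, -0.002, -0.001, -0.002, 0.0, 0.0, -0.001], 'joint_torque': [-0.0, -47.513, 1.365, -25.422, 0.012, 0.009, 0.0], 'tcp_pos': [0.243, -0.602, 0.217], 'ee_rot': [-0.001, 0.982, 0.191, -0.0], 'ft_force': [-0.639, -0.709, 0.578], 'moment': [-0.003, -0.049, -0.053], 'grip_force': 0.0, 'opening': 0.085}
scene [[380.4, 0.0, 279.2], [0.0, 380.4, 211.1], [0.0, 0.0, 1.0]] [0.01189726 0.         0.         0.         0.        ] [[0.075, 0.997, 0.019, 0.006], [0.683, -0.037, -0.73, -0.352], [-0.727, 0.068, -0.684, 1.583], [0.0, 0.0, 0.0, 1.0]]
slim_bottle [([256.8, 193.1], 0.48)] [([256.0, 172.0, 262.0, 200.0], 0.55)]
medium_bottle [([230.4, 238.6], 0.88)] [([371.0, 212.0, 404.0, 234.0], 0.75), ([214.0, 220.0, 235.0, 244.0], 0.57)]
wide_bottle [([333.3, 200.6], 0.82), ([318.9, 179.4], 0.71), ([307.3, 199.0], 0.56)] [([327.0, 178.0, 342.0, 203.0], 0.8), ([303.0, 178.0, 314.0, 206.0], 0.79), ([313.0, 157.0, 328.0, 185.0], 0.71)]
slim_pocket [([360.0, 223.7], 0.9)] [([346.0, 212.0, 370.0, 233.0], 0.8
[... 778 characters left out ...]
7.0, 138.0, 260.0, 214.0], 0.47)]
wide_bottle [([202.4, 247.2], 0.86), ([238.1, 253.5], 0.84), ([209.7, 285.6], 0.53)] [([229.0, 241.0, 249.0, 262.0], 0.88), ([191.0, 234.0, 215.0, 253.0], 0.69), ([200.0, 275.0, 219.0, 294.0], 0.53)]
slim_pocket [([197.2, 176.8], 0.7)] [([179.0, 164.0, 215.0, 199.0], 0.74)]
medium_pocket [([228.3, 186.8], 0.81)] [([210.0, 171.0, 248.0, 208.0], 0.94), ([295.0, 262.0, 311.0, 275.0], 0.37)]
wide_pocket [([166.1, 164.4], 0.8), ([305.6, 270.2], 0.41)] [([147.0, 150.0, 181.0, 190.0], 0.86), ([385.0, 244.0, 416.0, 272.0], 0.36)]
stand [([199.6, 179.1], 0.73)] [([147.0, 138.0, 256.0, 213.0], 0.8)]
beaker [([338.0, 144.2], 0.2)] [([386.0, 244.0, 414.0, 272.0], 0.78)]
```

```bash
python3 - <<'E'
import cv2
a=cv2.imread("pics/top0.png"); cv2.imwrite("pics/top_c.png",cv2.resize(a[120:320,120:440],None,fx=2.5,fy=2.5,interpolation=2))
a=cv2.imread("pics/scene0.png"); cv2.imwrite("pics/scene_c.png",cv2.resize(a[140:270,150:430],None,fx=2.8,fy=2.8,interpolation=2))
E
```

```text
(no output)
```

View pics/top_c.png

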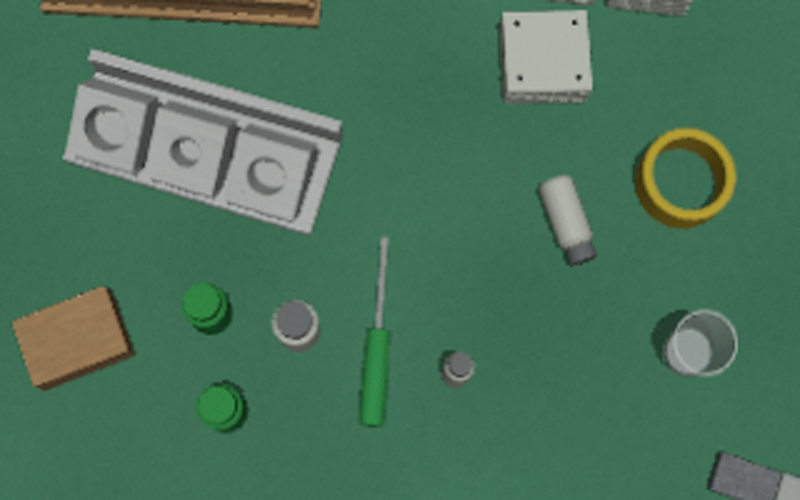

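View pics/scene_c.png

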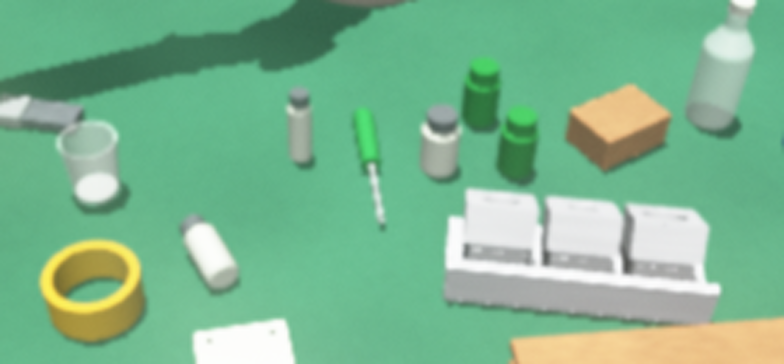

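Top picture (original pixels): slim cap (304,265), wide cap (238,248), with the two green look-alikes at (202,242) and (208,283). The medium bottle lies with its foot at (342,193) and cap at (352,222). The pockets from left to right are wide (162,171), slim (194,180) and medium (227,190). Next I fit models to both pictures.

```bash
cat > fit.py <<'E'
import cv2, numpy as np
from scipy.optimize import minimize
C={n:dict(np.load(f"{n}.npz")) for n in("scene","top")}
I={n:cv2.imread(f"pics/{n}0.png") for n in C}
def proj(P,n):
    c=C[n]; r,_=cv2.Rodrigues(c["E"][:3,:3])
    return cv2.projectPoints(np.asarray(P,float).reshape(-1,1,3),r,c["E"][:3,3],c["K"],c["D"])[0][:,0]
def onplane(uv,z,n):
    c=C[n]; u=cv2.undistortPoints(np.array([[uv]],float),c["K"],c["D"])[0,0]
    R=c["E"][:3,:3];o=-R.T@c["E"][:3,3];d=R.T@[*u,1]
    return o+d*(z-o[2])/d[2]
SZ={"slim":(.014,.073,.011,.095),"medium":(.018,.066,.0145,.088),"wide":(.022,.058,.0175,.080)}
A=np.linspace(0,2*np.pi,40)
def rings(name,T):
    r,h,rc,H=SZ[name]; g=lambda r,z:np.c_[r*np.cos(A),r*np.sin(A),0*A+z]@T[:3,:3].T+T[:3,3]
    return np.r_[g(r-.003,0),g(r,.0035),g(r,h)],np.r_[g(rc,h),g(rc,H)]
def pose(name,p):
    T=np.eye(4);T[:2,3]=p[:2]
    if name=="medium":
        c,s=np.cos(p[2]),np.sin(p[2]);T[:3,:3]=np.array([[0,s,c],[0,-c,s],[1,0,0]]);T[2,3]=SZ[name][0]
    return T
S=4
def alpha(n):
    im=I[n].astype(float);g=im[...,1]-np.maximum(im[...,2],0)   # green excess over red
    return g
def sil(name,p,n,box):
    x0,y0,x1,y1=box; m=np.zeros(((y1-y0)*S,(x1-x0)*S),np.uint8)
    for q in rings(name,pose(name,p)):
        uv=(proj(q,n)-[x0,y0]+.5)*S-.5
        cv2.fillConvexPoly(m,cv2.convexHull(np.round(uv*16).astype(np.int32)),255,shift=4)
    return cv2.resize(m,(x1-x0,y1-y0),interpolation=cv2.INTER_AREA)/255.
def fitb(name,p0,cams=("top","scene")):
    best=None;data=[]
    for n in cams:
        uv=np.vstack([proj(q,n) for q in rings(name,pose(name,p0))]);a=np.floor(uv.min(0)-7).astype(int);b=np.ceil(uv.max(0)+7).astype(int)
        box=(*a,*b);g=alpha(n)[a[1]:b[1],a[0]:b[0]];bg=np.percentile(g,80) ;data.append((n,box,np.clip(1-g/bg,0,1)))
    f=lambda p:sum(((sil(name,p,n,b)-m)**2).sum() for n,b,m in data)
    d=.006; s=[p0]+[np.array(p0)+e for e in np.eye(len(p0))*([d]*2+[.15])[:len(p0)]] if len(p0)==3 else [p0]+[np.array(p0)+e*d for e in np.eye(2)]
    r=minimize(f,p0,method="Nelder-Mead",options=dict(initial_simplex=np.array(s),xatol=1e-4,fatol=1e-3))
    return r.x,r.fun
if __name__=="__main__":
    a=np.radians(30);nn=np.array([-np.sin(a),0,np.cos(a)]);u=np.array([np.cos(a),0,np.sin(a)])
    for nm,uv,z in(("slim",(303.6,265.2),.095),("wide",(238,248),.08)):
        p=onplane(uv,z,"top")[:2]
        for c in(("top",),("scene",),("top","scene")): x,e=fitb(nm,p,c);print(nm,c,np.round(x,4),round(e,1))
    f=onplane((342.4,193),.018,"top");k=onplane((352,222.4),.018,"top");d=k-f
    for c in(("top",),("scene",),("top","scene")): x,e=fitb("medium",np.array([*f[:2],np.arctan2(d[1],d[0])]),c);print("medium",c,np.round(x,4),round(e,1))
    # stand: edges
    q=[onplane(v,.072,"top") for v in((162,171),(194.4,180.4),(226.8,190))]
    print("mouths",np.round(q,4).tolist(), "pitch",np.linalg.norm(q[0]-q[1]),np.linalg.norm(q[1]-q[2]))
    w=q[0]-q[2];yaw=np.arctan2(-w[0],w[1]);R=lambda y:np.array([[np.cos(y),-np.sin(y),0],[np.sin(y),np.cos(y),0],[0,0,1]])
    p0=np.r_[(q[1]-R(yaw)@[-.0228,0,0])[:2],yaw]
    seg=[]
    t=np.linspace(-1,1,40)[:,None]
    Tc=np.array([-.0228,0,.072]);Y=np.array([0,1,0])
    rad={.084:.02325,0:.01525,-.084:.01925}
    for y,r in rad.items():
        c=Tc+Y*y
        for s in(-1,1): seg+=[c+.036*(s*u+t*Y),c+.036*(s*Y+t*u)]
        seg.append(c+r*(np.cos(A)[:,None]*u+np.sin(A)[:,None]*Y))
    seg+=[np.array([-.05,0,.012])+t*.135*Y]+[np.array([0,s*.135,.012])+t*[.05,0,0] for s in(-1,1)]
    M=np.vstack(seg)
    G={}
    for n in I:
        g=cv2.GaussianBlur(cv2.cvtColor(I[n],6).astype(np.float32),(0,0),.8);G[n]=cv2.GaussianBlur(np.minimum(np.hypot(cv2.Sobel(g,5,1,0),cv2.Sobel(g,5,0,1)),120),(0,0),.8)
    def cost(p,cams):
        P=M@R(p[2]).T+[p[0],p[1],0];e=0
        for n in cams:
            v=proj(P,n).astype(np.float32);e-=cv2.remap(G[n],v[:,:1].copy(),v[:,1:].copy(),1).mean()
        return e
    for c in(("top",),("scene",),("top","scene")):
        r=minimize(cost,p0,args=(c,),method="Nelder-Mead",options=dict(initial_simplex=np.array([p0]+[p0+e for e in np.diag([.008,.008,.06])])));print("stand",c,np.round(r.x,4),round(r.fun,1),np.round(cost(p0,c),1))
    pb=r.x;print("init",p0)
    im=cv2.resize(I["top"][130:230,130:270],None,fx=5.5,fy=5.5,interpolation=2)
    for v in proj(M@R(pb[2]).T+[pb[0],pb[1],0],"top"): cv2.circle(im,tuple(int(k) for k in ((v-[130,130]+.5)*5.5)),1,(0,0,255),-1)
    cv2.imwrite("pics/standfit.png",im)
E
python3 fit.py
```

```text
slim ('top',) [ 0.4291 -0.112 ] 5.6
slim ('scene',) [ 0.4347 -0.1128] 19.6
slim ('top', 'scene') [ 0.4296 -0.1125] 30.5
wide ('top',) [0.4563 0.0482] 6.1
wide ('scene',) [0.461  0.0475] 25.7
wide ('top', 'scene') [0.4565 0.0482] 39.9
medium ('top',) [ 0.6347 -0.1929 -2.7172] 8.2
medium ('scene',) [ 0.6415 -0.1975 -2.7337] 15.2
medium ('top', 'scene') [ 0.6357 -0.1943 -2.728 ] 79.6
mouths [[0.6252, 0.2572, 0.072], [0.6096, 0.173, 0.072], [0.5939, 0.0905, 0.072]] pitch 0.0856427936023421 0.08398527198856895
stand ('top',) [ 0.6317  0.1714 -0.1875] -92.6 -86.8
stand ('scene',) [ 0.6289  0.1707 -0.2125] -83.5 -79.5
stand ('top', 'scene') [ 0.6312  0.1712 -0.1925] -175.0 -166.3
init [ 0.63200499  0.16877361 -0.18536357]
```

View pics/standfit.png

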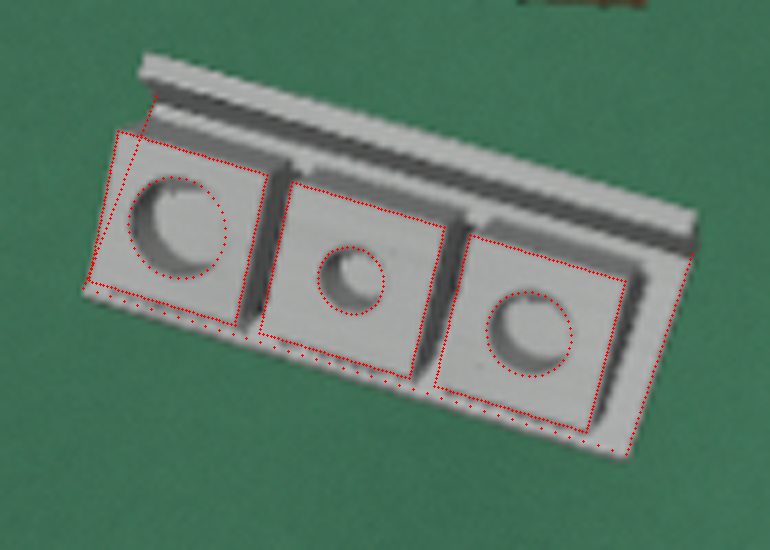

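The stand fit overlays the picture well: the top-face edges and all three mouth circles line up. Next, the move helper and the first approach.

```bash
cat > go.py <<'E'
from station import manip
import numpy as np
from scipy.spatial.transform import Rotation as Ro
np.set_printoptions(suppress=True)
YAW=-.190; ST=np.array([.6315,.1714,0]); Rz=Ro.from_euler("z",YAW).as_matrix()
n=Rz@[-.5,0,3**.5/2]; u=Rz@[3**.5/2,0,.5]; f=Rz@[1.,0,0]; row=Rz@[0,1.,0]; Z=np.array([0,0,1.])
FL={k:ST+Rz@[-.0068,y,.0443] for k,y in(("wide",.084),("slim",0),("medium",-.084))}
def rot(z,x):  # tool z, tool x hint
    z=z/np.linalg.norm(z);x=x-z*(x@z);x/=np.linalg.norm(x);return np.c_[x,np.cross(z,x),z]
DOWN=rot(-Z,f); INS=rot(-n,u)
def cur():
    s=manip.read_state();q=s["ee_rot"];return np.array(s["tcp_pos"]),Ro.from_quat([*q[1:],q[0]]).as_matrix(),s
def rel(p,R):
    P,Q,_=cur();return np.round(Q.T@(np.asarray(p)-P)*100,2).tolist(),np.round(np.degrees(Ro.from_matrix(Q.T@R).as_rotvec())/8,2).tolist()
def show():
    P,Q,s=cur();print(round(s["clock"],2),"tcp",P.round(4),"z",Q[:,2].round(3),"y",Q[:,1].round(3),"F",np.round(s["ft_force"],1),"open",round(s["opening"],4),"grip",s["grip_force"],"j",np.round(s["joint_positions"],2))
E
python3 - <<'E'
from go import *
show()
for z in(.2,.066):print(z,rel([.429,-.112,z],DOWN))
E
```

```text
1.7 tcp [ 0.2434 -0.6027  0.2176] z [ 0. -0. -1.] y [ 0.374 -0.927  0.   ] F [ 0.2 -0.8 -0.1] open 0.0854 grip 0.0 j [ 1.09  0.4   0.05  1.54 -0.02  1.21 -0.05]
0.2 ([35.59, -38.55, 1.76], [0.0, -0.0, 4.11])
0.066 ([35.59, -38.55, 15.16], [0.0, -0.0, 4.11])
```

apply_moves:
  plan:
    - [-0.5,[35.6,-38.6,1.8],[0,0,4.11]]
    - [-0.5,[35.6,-38.6,1.8],[0,0,4.11]]
    - [-0.5,[35.6,-38.6,1.8],[0,0,4.11]]
    - [-0.5,[35.6,-38.6,1.8],[0,0,4.11]]
    - [-0.5,[35.6,-38.6,1.8],[0,0,4.11]]
    - [-0.5,[35.6,-38.6,1.8],[0,0,4.11]]
    - [-0.5,[35.6,-38.6,1.8],[0,0,4.11]]
    - [-0.5,[35.6,-38.6,1.8],[0,0,4.11]]
    - [-0.5,[35.6,-38.6,1.8],[0,0,4.11]]
    - [-0.5,[35.6,-38.6,1.8],[0,0,4.11]]
    - [-0.5,[35.6,-38.6,1.8],[0,0,4.11]]
    - [-0.5,[35.6,-38.6,1.8],[0,0,4.11]]
  grip_force: 40

```text
clock: 3.2
tcp_pos: [0.4285, -0.113, 0.1996]
ee_rot: [0.0, 0.995, -0.096, -0.0]
ft_force: [-0.3, 0.6, -0.1]
opening: 0.0639
grip_force: 0.0
```

```bash
python3 - <<'E'
from go import *
show()
print(rel([.429,-.112,.066],DOWN))
E
```

```text
3.2 tcp [ 0.4285 -0.113   0.1996] z [-0. -0. -1.] y [-0.192 -0.981  0.   ] F [-0.3  0.6 -0.1] open 0.0639 grip 0.0 j [ 0.4   0.05 -0.25  2.02  0.01  1.07 -1.62]
([0.03, -0.11, 13.36], [0.0, 0.0, -0.02])
```

apply_moves:
  plan:
    - [-0.5,[0.05,-0.1,6],[0,0,0]]
    - [-0.5,[0.05,-0.1,10.5],[0,0,0]]
    - [-0.5,[0.05,-0.1,13.4],[0,0,0]]
    - [-0.5,[0.05,-0.1,13.4],[0,0,0]]
    - [1,[0.05,-0.1,13.4],[0,0,0]]
    - [1,[0.05,-0.1,13.4],[0,0,0]]
    - [1,[0.05,-0.1,13.4],[0,0,0]]
    - [1,[0.05,-0.1,13.4],[0,0,0]]
    - [1,[0.05,-0.1,13.4],[0,0,0]]
  grip_force: 40

```text
clock: 4.32
tcp_pos: [0.4312, -0.1112, 0.0671]
ee_rot: [0.0, 0.995, -0.095, 0.002]
ft_force: [-0.6, -0.7, 6.1]
opening: 0.0194
grip_force: 39.0
```

```bash
python3 - <<'E'
from go import *
show()
F=FL["slim"]
print("up",rel([.429,-.112,.2],DOWN)); print("pre",rel(F+n*(.066+.060),INS),F+n*(.066+.06)); print("floor",F,F+n*.066)
E
```

```text
4.33 tcp [ 0.4312 -0.1112  0.0671] z [ 0.003 -0.001 -1.   ] y [-0.189 -0.982  0.001] F [-0.6 -0.7  6.1] open 0.0194 grip 38.992459774017334 j [ 0.38  0.23 -0.25  2.16  0.08  0.76 -1.68]
up ([-0.15, 0.13, -13.29], [0.0, -0.02, -0.0])
pre ([7.38, -31.53, -8.63], [0.0, 3.73, 0.0]) [0.5629561  0.18458235 0.1534192 ]
floor [0.62482237 0.17268424 0.0443    ] [0.59241623 0.17891658 0.10145768]
```

```bash
python3 - <<'E'
from go import *
import cv2
ims=[]
for k in("top","scene"):
    im=manip.snapshot(k)["color"]
    ims.append(cv2.resize(im[190:310,240:370] if k=="top" else im[120:240,200:330],None,fx=3,fy=3,interpolation=2))
cv2.imwrite("pics/g1.png",np.hstack(ims))
E
```

```text
(no output)
```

View pics/g1.png

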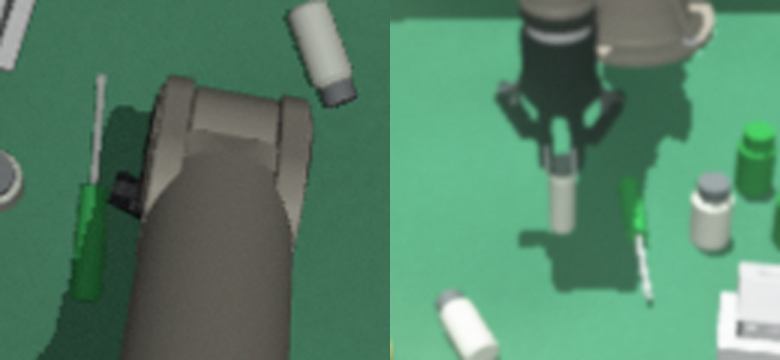

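```bash
python3 - <<'E'
from go import *
from fit import proj
import cv2
s=manip.snapshot("scene");im=s["color"];S=6
cv2.imwrite("pics/g2raw.png",im)
a=cv2.resize(im[130:210,225:290],None,fx=S,fy=S,interpolation=2);b=a.copy()
for z in(0,.042,.067,.073,.095,.121):
    for x,y in((.4312,-.1112),):
        v=(proj([[x,y,z]],"scene")[0]-[225,130]+.5)*S;cv2.line(b,(int(v[0])-30,int(v[1])),(int(v[0])+30,int(v[1])),(0,0,255),1);cv2.putText(b,str(z),(int(v[0])+60,int(v[1])+4),0,.4,(0,0,255),1)
cv2.imwrite("pics/g2.png",np.hstack([a,b]))
E
```

```text
(no output)
```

View pics/g2.png

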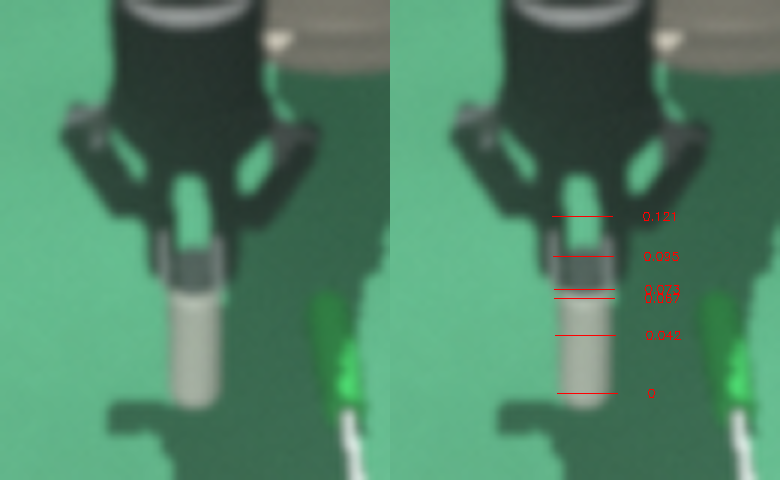

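The scene picture shows the fingers on the cap. The tips end on the shoulder at z≈0.073, although the reported TCP z is 0.067. The hand is really about 3 cm higher along the tool than the numbers say, so I open, go lower and grip again.

apply_moves:
  plan:
    - [-0.5,[0,0,0],[0,0,0]]
    - [-0.5,[0,0,0],[0,0,0]]
    - [-0.5,[-0.2,0.15,0],[0,0,0]]
    - [-0.5,[-0.2,0.15,2.7],[0,0,0]]
    - [-0.5,[-0.2,0.15,2.7],[0,0,0]]
    - [1,[-0.2,0.15,2.7],[0,0,0]]
    - [1,[-0.2,0.15,2.7],[0,0,0]]
    - [1,[-0.2,0.15,2.7],[0,0,0]]
    - [1,[-0.2,0.15,2.7],[0,0,0]]
  grip_force: 40

```text
clock: 5.6
tcp_pos: [0.4282, -0.1119, 0.0395]
ee_rot: [0.0, 0.995, -0.095, 0.001]
ft_force: [-1.4, -0.1, 6.4]
opening: 0.0268
grip_force: 39.5
```

```bash
python3 - <<'E'
from go import *
from fit import proj
import cv2
show()
s=manip.snapshot("scene");im=s["color"];S=6
a=cv2.resize(im[130:210,225:290],None,fx=S,fy=S,interpolation=2);b=a.copy()
P=cur()[0]
for z in(0,P[2],.073,.095):
        v=(proj([[P[0],P[1],z]],"scene")[0]-[225,130]+.5)*S;cv2.line(b,(int(v[0])-30,int(v[1])),(int(v[0])+30,int(v[1])),(0,0,255),1)
cv2.imwrite("pics/g3.png",np.hstack([a,b]))
E
```

```text
5.6 tcp [ 0.4282 -0.1119  0.0395] z [ 0.002 -0.001 -1.   ] y [-0.189 -0.982  0.   ] F [-1.4 -0.1  6.4] open 0.0268 grip 39.51745378319174 j [ 0.37  0.27 -0.24  2.18  0.1   0.69 -1.7 ]
```

View pics/g3.png

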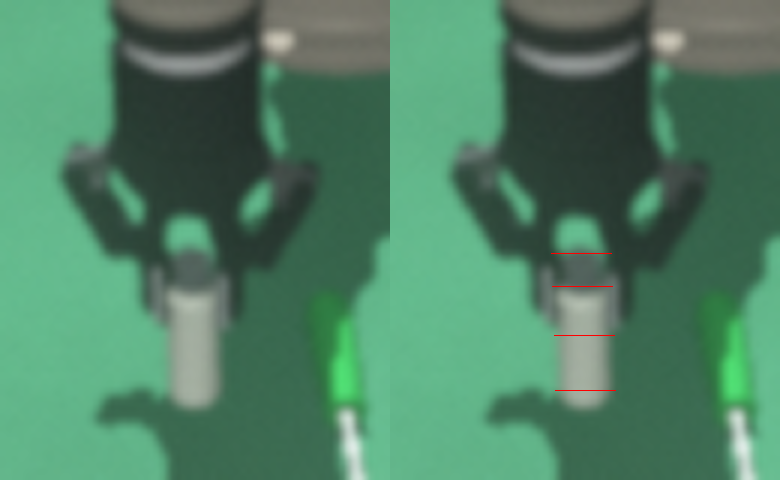

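```bash
python3 - <<'E'
from go import *
F=FL["slim"]
print("up",rel([.428,-.112,.2],DOWN)); print("pre",rel(F+n*(.0395+.032+.05),INS),F+n*(.0395+.082))
E
```

```text
up ([0.0, 0.02, -16.05], [0.0, -0.01, -0.0])
pre ([7.87, -31.66, -10.99], [0.0, 3.74, -0.0]) [0.56516561 0.18415742 0.14952209]
```

apply_moves:
  plan:
    - [1,[0,0,-5],[0,0,0]]
    - [1,[0,0,-11],[0,0,0]]
    - [1,[0,-2,-15],[0,0,0]]
    - [1,[2,-7.5,-15],[0,0,0]]
    - [1,[3.5,-13,-15],[0,1,0]]
    - [1,[5,-19,-15],[0,2,0]]
    - [1,[6.5,-25,-15],[0,3,0]]
    - [1,[7.9,-29.5,-14],[0,3.75,0]]
    - [1,[7.9,-31.7,-12],[0,3.75,0]]
    - [1,[7.9,-31.7,-11],[0,3.75,0]]
    - [1,[7.9,-31.7,-11],[0,3.75,0]]
    - [1,[7.9,-31.7,-11],[0,3.75,0]]
  grip_force: 50

```text
clock: 7.15
tcp_pos: [0.564, 0.1855, 0.1479]
ee_rot: [0.025, 0.962, -0.091, 0.257]
ft_force: [0.7, -0.3, 1.0]
opening: 0.0261
grip_force: 49.3
```

```bash
cat > held.py <<'E'
import sys,cv2
from go import *
import fit
from fit import proj,rings
name,h,fn=sys.argv[1],float(sys.argv[2]),sys.argv[3]
show();P,Q,_=cur();F=FL[name]
a=-Q[:,2];d=P-h*a-F
print("foot in pocket frame (u,row,n) mm",(np.array([d@u,d@row,d@n])*1000).round(1),"axis",a.round(3),n.round(3))
im=manip.snapshot("scene")["color"];np.save("held.npy",im)
S=8;c=proj([P-h*a],"scene")[0];x0,y0=int(c[0])-35,int(c[1])-45
A=cv2.resize(im[y0:y0+70,x0:x0+47],None,fx=S,fy=S,interpolation=2);B=A.copy()
T=np.eye(4);T[:3,:3]=Q@np.diag([1,-1,-1])
for off,col in((0,(0,0,255)),(.03,(255,0,0))):
    T[:3,3]=P+off*Z-(h+off)*a
    for q in rings(name,T):
        v=cv2.convexHull(((proj(q,"scene")-[x0,y0]+.5)*S).astype(np.int32));cv2.polylines(B,[v],True,col,1)
cv2.imwrite(fn,np.hstack([A,B]))
E
python3 held.py slim .0395 pics/h1.png
```

```text
7.15 tcp [0.564  0.1855 0.1479] z [ 0.49  -0.094 -0.866] y [-0.187 -0.982  0.001] F [ 0.7 -0.3  1. ] open 0.0261 grip 49.33808300178498 j [-0.57  0.18 -0.04  2.13  0.72  0.58 -2.93]
foot in pocket frame (u,row,n) mm [-2.   1.1 81.3] axis [-0.49   0.094  0.866] [-0.491  0.094  0.866]
```

View pics/h1.png

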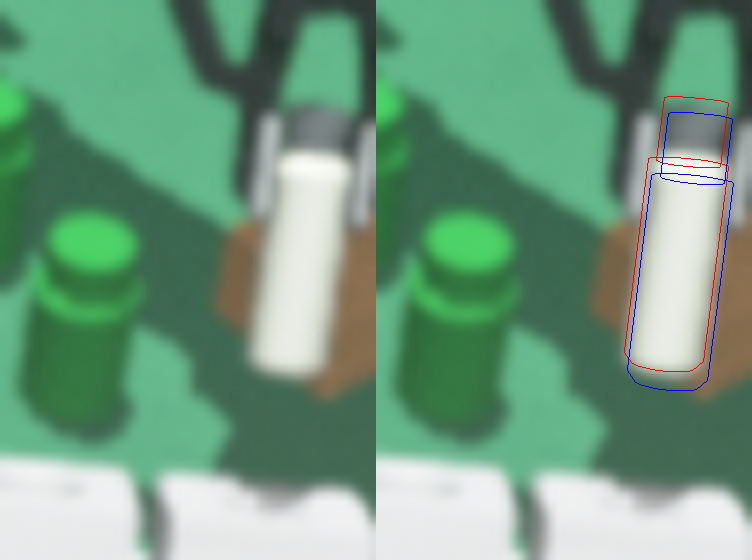

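apply_moves:
  plan:
    - [1,[0.2,0.1,0],[0,0,-1.2]]
    - [1,[0.2,0.1,2],[0,0,-2.4]]
    - [1,[0.2,0.1,4.4],[0,0,-2.5]]
    - [1,[0.2,0.1,4.4],[0,0,-2.5]]
    - [1,[0.2,0.1,4.4],[0,0,-2.5]]
    - [1,[0.2,0.1,5.0],[0,0,-2.5]]
    - [1,[0.2,0.1,5.6],[0,0,-2.5]]

```text
clock: 8.07
tcp_pos: [0.5938, 0.1782, 0.1013]
ee_rot: [0.069, 0.963, 0.077, 0.25]
ft_force: [-2.2, -0.5, -0.4]
opening: 0.0261
grip_force: 49.5
```

```bash
cat > pf.py <<'E'
import sys
from go import *
name,h=sys.argv[1],float(sys.argv[2]);show();P,Q,s=cur();a=-Q[:,2];d=P-h*a-FL[name];f_=np.array(s["ft_force"])
print("foot u,row,n mm",(np.array([d@u,d@row,d@n])*1000).round(1),"axis err deg",np.degrees(np.cross(a,n)).round(2),"F u,row,n",np.round([f_@u,f_@row,f_@n],1))
for k in(-.002,0.,.12): print("to n=%g mm"%(k*1000),rel(FL[name]+n*(h+k),rot(-n,Q[:,0])))
E
python3 pf.py slim .0395
```

```text
8.07 tcp [0.5938 0.1782 0.1013] z [ 0.491 -0.094 -0.866] y [ 0.113 -0.979  0.171] F [-2.2 -0.5 -0.4] open 0.0261 grip 49.46838999632746 j [-0.53  0.29 -0.03  2.12  0.84  0.48 -2.67]
foot u,row,n mm [ 1.2 -0.4 25.6] axis err deg [-0.02  0.02 -0.01] F u,row,n [-2.  -0.9  0.7]
to n=-2 mm ([-0.1, -0.08, 2.76], [-0.0, -0.0, 0.0])
to n=0 mm ([-0.1, -0.08, 2.56], [-0.0, -0.0, 0.0])
to n=120 mm ([-0.09, -0.08, -9.44], [-0.0, -0.0, 0.0])
```

apply_moves:
  plan:
    - [1,[-0.08,-0.05,0.8],[0,0,0]]
    - [1,[-0.08,-0.05,1.6],[0,0,0]]
    - [1,[-0.08,-0.05,2.2],[0,0,0]]
    - [1,[-0.08,-0.05,2.5],[0,0,0]]
    - [1,[-0.08,-0.05,2.6],[0,0,0]]
    - [1,[-0.08,-0.05,2.6],[0,0,0]]

```text
clock: 8.82
tcp_pos: [0.6056, 0.1761, 0.0789]
ee_rot: [0.069, 0.963, 0.077, 0.25]
ft_force: [-6.9, -0.7, 8.7]
opening: 0.0263
grip_force: 50.6
```

```bash
python3 pf.py slim .0395
```

```text
8.82 tcp [0.6056 0.1761 0.0789] z [ 0.492 -0.095 -0.866] y [ 0.113 -0.979  0.172] F [-6.9 -0.7  8.7] open 0.0263 grip 50.5551032256335 j [-0.54  0.34 -0.    2.11  0.9   0.44 -2.73]
foot u,row,n mm [ 0.5 -0.3  0.2] axis err deg [0.03 0.04 0.01] F u,row,n [-1.4 -2.  10.9]
to n=-2 mm ([-0.03, -0.05, 0.22], [0.01, -0.0, -0.0])
to n=0 mm ([-0.03, -0.05, 0.02], [0.01, -0.0, -0.0])
to n=120 mm ([-0.02, -0.04, -11.98], [0.01, -0.0, -0.0])
```

apply_moves:
  plan:
    - [1,[0,0,0.1],[0,0,0]]
    - [-0.1,[0,0,0],[0,0,0]]
    - [-0.1,[0,0,0],[0,0,0]]
    - [-0.1,[0,0,-1],[0,0,0]]
    - [-0.2,[0,0,-4],[0,0,0]]
    - [-0.3,[0,0,-9],[0,0,0]]
    - [-0.46,[0,0,-13],[0,0,0]]
    - [-0.46,[0,0,-13],[0,0,0]]

```text
clock: 9.82
tcp_pos: [0.5426, 0.1902, 0.1945]
ee_rot: [0.067, 0.962, 0.077, 0.252]
ft_force: [-0.5, 0.2, 0.0]
opening: 0.0624
grip_force: 0.0
```

```bash
python3 - <<'E'
from go import *
import cv2
show()
W=np.array([.4563,.0482,0]);D=rot(-Z,row)
for z in(.13,.028):print(z,rel(W+[0,0,z],D))
im=[cv2.resize(manip.snapshot(k)["color"][r[0]:r[0]+100,r[1]:r[1]+100],None,fx=4,fy=4,interpolation=2) for k,r in(("top",(130,150)),("scene",(150,300)))]
cv2.imwrite("pics/s1.png",np.hstack(im))
E
```

```text
9.82 tcp [0.5426 0.1902 0.1945] z [ 0.496 -0.09  -0.864] y [ 0.115 -0.979  0.168] F [-0.5  0.2  0. ] open 0.0624 grip 0.0 j [-0.53  0.08 -0.12  2.12  0.65  0.68 -2.52]
0.13 ([-13.08, 11.84, 2.57], [3.27, -2.34, -8.53])
0.028 ([-17.93, 10.12, 11.38], [3.27, -2.34, -8.53])
```

View pics/s1.png

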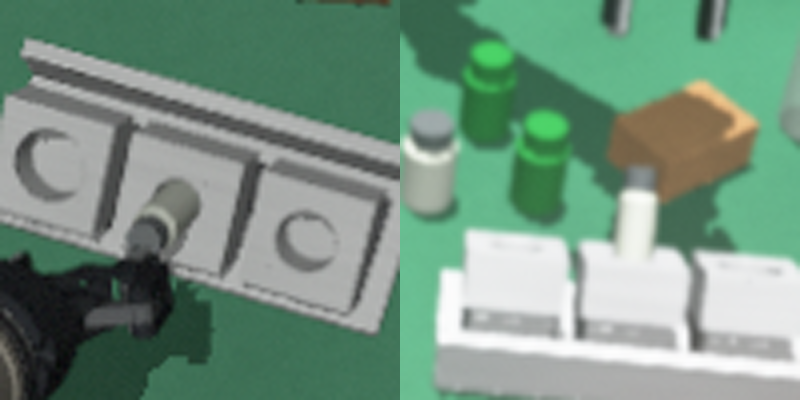

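apply_moves:
  plan:
    - [-0.46,[-3,1,-1],[0,0,-1.2]]
    - [-0.46,[-7,4,0],[1,-0.7,-2.5]]
    - [-0.46,[-13.1,11.8,2.6],[3.27,-2.34,-8.53]]
    - [-0.46,[-13.1,11.8,2.6],[3.27,-2.34,-8.53]]
    - [-0.46,[-13.1,11.8,2.6],[3.27,-2.34,-8.53]]
    - [-0.46,[-13.1,11.8,2.6],[3.27,-2.34,-8.53]]
    - [-0.46,[-13.1,11.8,2.6],[3.27,-2.34,-8.53]]
    - [-0.46,[-13.1,11.8,2.6],[3.27,-2.34,-8.53]]
    - [-0.46,[-13.1,11.8,2.6],[3.27,-2.34,-8.53]]
    - [-0.46,[-13.1,11.8,2.6],[3.27,-2.34,-8.53]]

```text
clock: 11.18
tcp_pos: [0.4557, 0.046, 0.1254]
ee_rot: [-0.0, 0.772, 0.635, -0.004]
ft_force: [-0.3, -1.1, 0.1]
opening: 0.0624
grip_force: 0.0
```

```bash
python3 - <<'E'
from go import *
show()
W=np.array([.4563,.0482,0]);D=rot(-Z,row)
print(rel(W+[0,0,.028],D))
E
```

```text
11.18 tcp [0.4557 0.046  0.1254] z [-0.007 -0.005 -1.   ] y [ 0.981 -0.193 -0.006] F [-0.3 -1.1  0.1] open 0.0624 grip 0.0 j [-0.27  0.16  0.08  2.08 -0.01  0.91 -0.38]
([0.29, 0.07, 9.74], [-0.04, 0.05, -0.03])
```

apply_moves:
  plan:
    - [-0.46,[0.27,0.07,0],[-0.04,0.05,0]]
    - [-0.46,[0.27,0.07,5],[-0.04,0.05,0]]
    - [-0.46,[0.27,0.07,9],[-0.04,0.05,0]]
    - [-0.46,[0.27,0.07,9.7],[-0.04,0.05,0]]
    - [-0.46,[0.27,0.07,9.7],[-0.04,0.05,0]]
    - [1,[0.27,0.07,9.7],[-0.04,0.05,0]]
    - [1,[0.27,0.07,9.7],[-0.04,0.05,0]]
    - [1,[0.27,0.07,9.7],[-0.04,0.05,0]]
    - [1,[0.27,0.07,9.7],[-0.04,0.05,0]]
  grip_force: 50

```text
clock: 12.3
tcp_pos: [0.4572, 0.0488, 0.0318]
ee_rot: [0.001, 0.772, 0.636, 0.003]
ft_force: [-0.6, -0.6, 6.2]
opening: 0.0415
grip_force: 50.0
```

```bash
python3 - <<'E'
from go import *
show();P=cur()[0];h=P[2]
F=FL["wide"];D=rot(-Z,row)
print("up",rel([P[0],P[1],.2],D)); print("pre",rel(F+n*(h+.032+.03),rot(-n,row)),F+n*(h+.062))
E
```

```text
12.3 tcp [0.4572 0.0488 0.0318] z [ 0.005  0.002 -1.   ] y [ 0.982 -0.191  0.005] F [-0.6 -0.6  6.2] open 0.0415 grip 50.04129912704229 j [-0.26  0.31  0.07  2.16 -0.04  0.67 -0.36]
up ([0.06, 0.08, -16.82], [0.03, -0.02, -0.02])
pre ([23.79, 9.41, -9.25], [-3.72, -0.02, -0.02]) [0.5946198  0.26403214 0.1255521 ]
```

apply_moves:
  plan:
    - [1,[0,0,-5],[0,0,0]]
    - [1,[0,0,-11],[0,0,0]]
    - [1,[2,1,-16],[0,0,0]]
    - [1,[7.5,3,-16],[0,0,0]]
    - [1,[13,5,-16],[-1,0,0]]
    - [1,[18.5,7,-16],[-2,0,0]]
    - [1,[23.7,9.4,-14.5],[-3.2,0,0]]
    - [1,[23.8,9.4,-11],[-3.72,0,0]]
    - [1,[23.8,9.4,-9.3],[-3.72,0,0]]
    - [1,[23.8,9.4,-9.3],[-3.72,0,0]]
    - [1,[23.8,9.4,-9.3],[-3.72,0,0]]

```text
clock: 13.68
tcp_pos: [0.5955, 0.263, 0.1257]
ee_rot: [0.198, 0.747, 0.613, 0.166]
ft_force: [-1.4, -0.0, -0.9]
opening: 0.0415
grip_force: 51.7
```

```bash
python3 pf.py wide .0318
```

```text
13.68 tcp [0.5955 0.263  0.1257] z [ 0.491 -0.093 -0.866] y [ 0.849 -0.17   0.5  ] F [-1.4 -0.  -0.9] open 0.0415 grip 51.73144438304007 j [-0.76  0.32  0.08  2.    0.7   0.59 -1.43]
foot u,row,n mm [ 0.9 -0.8 61.6] axis err deg [-0.05 -0.02 -0.03] F u,row,n [-1.7 -0.3 -0.1]
to n=-2 mm ([0.08, -0.09, 6.36], [-0.0, -0.01, 0.0])
to n=0 mm ([0.08, -0.09, 6.16], [-0.0, -0.01, 0.0])
to n=120 mm ([0.09, -0.1, -5.84], [-0.0, -0.01, 0.0])
```

apply_moves:
  plan:
    - [1,[0.05,-0.05,2],[0,0,0]]
    - [1,[0.05,-0.05,2.6],[0,0,0]]
    - [1,[0.05,-0.05,3],[0,0,0]]
    - [1,[0.05,-0.05,3.5],[0,0,0]]
    - [1,[0.05,-0.05,4],[0,0,0]]

```text
clock: 14.3
tcp_pos: [0.6147, 0.2608, 0.09]
ee_rot: [0.199, 0.746, 0.614, 0.166]
ft_force: [3.4, -1.7, 3.2]
opening: 0.0414
grip_force: 52.0
```

```bash
python3 pf.py wide .0318
```

```text
14.3 tcp [0.6147 0.2608 0.09  ] z [ 0.492 -0.093 -0.866] y [ 0.849 -0.167  0.5  ] F [ 3.4 -1.7  3.2] open 0.0414 grip 52.00478486716747 j [-0.76  0.39  0.11  1.99  0.75  0.52 -1.47]
foot u,row,n mm [-0.1  0.7 21.1] axis err deg [-0.07  0.04 -0.05] F u,row,n [ 4.8 -1.   0.9]
to n=-2 mm ([-0.07, 0.02, 2.31], [0.0, -0.01, -0.0])
to n=0 mm ([-0.07, 0.02, 2.11], [0.0, -0.01, -0.0])
to n=120 mm ([-0.05, 0.02, -9.89], [0.0, -0.01, -0.0])
```

apply_moves:
  plan:
    - [1,[-0.03,0.05,0.6],[0,0,0]]
    - [1,[-0.03,0.06,1.2],[0,0,0]]
    - [1,[-0.03,0.06,1.7],[0,0,0]]
    - [1,[-0.03,0.06,2.1],[0,0,0]]
    - [1,[-0.03,0.06,2.2],[0,0,0]]
    - [1,[-0.03,0.06,2.2],[0,0,0]]

```text
clock: 15.05
tcp_pos: [0.6249, 0.2586, 0.0718]
ee_rot: [0.199, 0.746, 0.614, 0.166]
ft_force: [-3.4, -2.2, 14.8]
opening: 0.0421
grip_force: 53.2
```

```bash
python3 pf.py wide .0318
```

```text
15.05 tcp [0.6249 0.2586 0.0718] z [ 0.491 -0.093 -0.866] y [ 0.85  -0.167  0.5  ] F [-3.4 -2.2 14.8] open 0.0421 grip 53.24759102426469 j [-0.75  0.43  0.12  1.98  0.77  0.48 -1.49]
foot u,row,n mm [-0.2  0.4  0.1] axis err deg [-0.05  0.01 -0.03] F u,row,n [ 4.8 -2.8 14.3]
to n=-2 mm ([-0.04, 0.02, 0.21], [0.0, -0.01, -0.0])
to n=0 mm ([-0.04, 0.02, 0.01], [0.0, -0.01, -0.0])
to n=120 mm ([-0.03, 0.02, -11.99], [0.0, -0.01, -0.0])
```

apply_moves:
  plan:
    - [1,[0,0,0.1],[0,0,0]]
    - [-0.4,[0,0,0],[0,0,0]]
    - [-0.4,[0,0,0],[0,0,0]]
    - [-0.4,[0,0,-1],[0,0,0]]
    - [-0.4,[0,0,-4],[0,0,0]]
    - [-0.4,[0,0,-9],[0,0,0]]
    - [-0.4,[0,0,-14],[0,0,0]]
    - [-0.4,[0,0,-14],[0,0,0]]

```text
clock: 16.05
tcp_pos: [0.5551, 0.2747, 0.1952]
ee_rot: [0.197, 0.745, 0.615, 0.168]
ft_force: [-0.7, 0.5, -0.9]
opening: 0.0595
grip_force: 0.0
```

```bash
cat >> go.py <<'E'
MA=np.array([np.cos(-2.717),np.sin(-2.717),0]); MF=np.array([.6347,-.1929,.018])
def med(t=35,E=.046,ez=.011,tip=.009):
    t=np.radians(t);zt=-MA*np.sin(t)-Z*np.cos(t);R=rot(zt,-MA)
    p=MF+E*MA;p[2]=ez;return p+tip*zt,R
E
python3 - <<'E'
from go import *
show()
p,R=med();print("grasp pose",p,R.round(2).tolist())
print("A pre",rel(p-.11*R[:,2],R),p-.11*R[:,2])
E
```

```text
16.05 tcp [0.5551 0.2747 0.1952] z [ 0.493 -0.087 -0.866] y [ 0.85  -0.166  0.501] F [-0.7  0.5 -0.9] open 0.0595 grip 0.0 j [-0.79  0.18  0.03  1.99  0.63  0.74 -1.38]
grasp pose [ 0.59748832 -0.20972312  0.00362763] [[0.75, 0.41, 0.52], [0.34, -0.91, 0.24], [0.57, 0.0, -0.82]]
A pre ([-50.5, 2.13, 12.46], [1.26, 2.12, 7.41]) [ 0.53999718 -0.23571443  0.09373436]
```

apply_moves:
  plan:
    - [-0.4,[-5,0,-2],[0,0,0]]
    - [-0.4,[-11,0,-3],[0,0,0]]
    - [-0.4,[-17,1,-3],[0.2,0.4,1.3]]
    - [-0.4,[-23,1,-3],[0.4,0.8,2.6]]
    - [-0.4,[-29,1,-2],[0.6,1.1,3.9]]
    - [-0.4,[-35,2,0],[0.9,1.5,5.2]]
    - [-0.4,[-41,2,2],[1.1,1.9,6.5]]
    - [-0.4,[-47,2.1,4],[1.26,2.12,7.41]]
    - [-0.4,[-50.5,2.1,6],[1.26,2.12,7.41]]
    - [-0.4,[-50.5,2.1,12],[1.26,2.12,7.41]]
    - [-0.4,[-50.5,2.1,12],[1.26,2.12,7.41]]
    - [-0.4,[-50.5,2.1,12],[1.26,2.12,7.41]]

```text
clock: 17.55
tcp_pos: [0.5321, -0.2436, 0.0897]
ee_rot: [-0.06, 0.936, 0.196, 0.286]
ft_force: [-0.7, 0.2, 0.5]
opening: 0.0596
grip_force: 0.0
```

```bash
python3 - <<'E'
from go import *
show()
p,R=med();print("tip clear: to -3cm",rel(p-.03*R[:,2],R),"final",rel(p,R))
E
```

```text
17.55 tcp [ 0.5321 -0.2436  0.0897] z [ 0.512  0.224 -0.829] y [ 0.402 -0.916  0.   ] F [-0.7  0.2  0.5] open 0.0596 grip 0.0 j [-0.1   0.52  0.94  2.13 -1.35  0.97  0.56]
tip clear: to -3cm ([1.23, -0.46, 8.25], [0.05, 0.13, -0.06]) final ([1.29, -0.48, 11.25], [0.05, 0.13, -0.06])
```

apply_moves:
  plan:
    - [-0.4,[1.2,-0.5,3],[0.05,0.13,0]]
    - [-0.4,[1.2,-0.5,7],[0.05,0.13,0]]
    - [-0.4,[1.2,-0.5,7],[0.05,0.13,0]]
    - [-0.4,[1.2,-0.5,7],[0.05,0.13,0]]

```text
clock: 18.05
tcp_pos: [0.5785, -0.2132, 0.0461]
ee_rot: [-0.066, 0.93, 0.201, 0.3]
ft_force: [-0.7, -0.3, 0.6]
opening: 0.0596
grip_force: 0.0
```

```bash
python3 - <<'E'
from go import *
show()
p,R=med();print("final",rel(p,R))
E
```

```text
18.05 tcp [ 0.5785 -0.2132  0.0461] z [ 0.531  0.243 -0.812] y [ 0.413 -0.911 -0.003] F [-0.7 -0.3  0.6] open 0.0596 grip 0.0 j [ 0.26  0.48  0.37  2.11 -1.36  0.7   0.57]
final ([-0.96, 0.47, 4.54], [-0.02, -0.09, -0.0])
```

apply_moves:
  plan:
    - [-0.4,[-0.9,0.45,0],[0,-0.1,0]]
    - [-0.4,[-0.9,0.45,0],[0,-0.1,0]]
    - [-0.4,[-0.9,0.45,2],[0,-0.1,0]]
    - [-0.4,[-0.9,0.45,3.5],[0,-0.1,0]]
    - [-0.4,[-0.9,0.45,3.5],[0,-0.1,0]]
    - [-0.4,[-0.9,0.45,3.5],[0,-0.1,0]]

```text
clock: 18.8
tcp_pos: [0.5922, -0.2136, 0.0123]
ee_rot: [-0.064, 0.933, 0.201, 0.293]
ft_force: [1.1, -0.9, -0.6]
opening: 0.0598
grip_force: 0.0
```

```bash
python3 - <<'E'
from go import *
from fit import proj,rings
import cv2
show()
p,R=med();print("final",rel(p,R))
P,Q,_=cur()
s=manip.snapshot("scene")["color"];S=8;x0,y0=195,200
a=cv2.resize(s[y0:y0+60,x0:x0+48],None,fx=S,fy=S,interpolation=2);b=a.copy()
T=np.eye(4);x=np.cross(Z,MA);T[:3,:3]=np.c_[x,np.cross(MA,x),MA];T[:3,3]=MF
for q in rings("medium",T): cv2.polylines(b,[cv2.convexHull(((proj(q,"scene")-[x0,y0]+.5)*S).astype(np.int32))],True,(255,0,0),1)
e=P-.009*Q[:,2];
for k in(-.03,.03):
    for w in(0,-.01): v=(proj([e+k*Q[:,1]+w*Q[:,2]],"scene")[0]-[x0,y0]+.5)*S;cv2.circle(b,(int(v[0]),int(v[1])),3,(0,0,255),-1)
cv2.imwrite("pics/m1.png",np.hstack([a,b]))
E
```

```text
18.8 tcp [ 0.5922 -0.2136  0.0123] z [ 0.521  0.236 -0.82 ] y [ 0.412 -0.911 -0.001] F [ 1.1 -0.9 -0.6] open 0.0598 grip 0.0 j [ 0.41  0.53  0.16  2.09 -1.35  0.58  0.58]
final ([0.03, -0.13, 1.07], [-0.01, 0.02, -0.01])
```

View pics/m1.png

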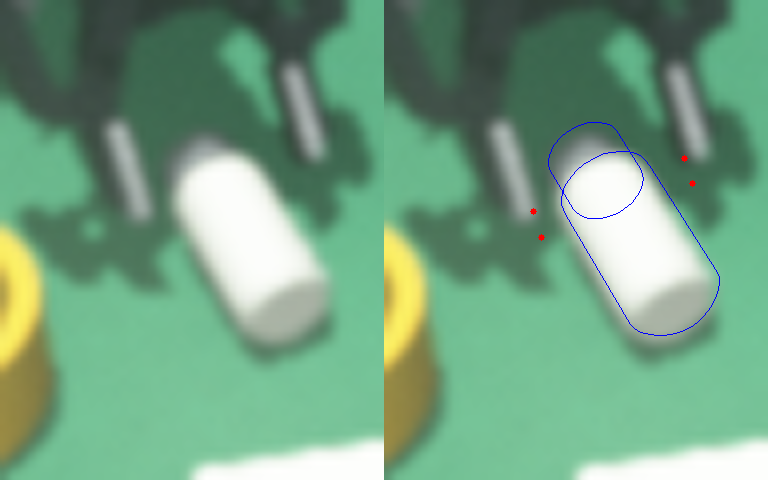

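apply_moves:
  plan:
    - [-0.4,[0.05,-0.1,0.7],[0,0,0]]
    - [-0.4,[0.05,-0.1,1.2],[0,0,0]]
    - [-0.4,[0.05,-0.1,1.2],[0,0,0]]
    - [1,[0.05,-0.1,1.2],[0,0,0]]
    - [1,[0.05,-0.1,1.2],[0,0,0]]
    - [1,[0.05,-0.1,1.2],[0,0,0]]
    - [1,[0.05,-0.1,1.2],[0,0,0]]
    - [1,[0.05,-0.1,1.2],[0,0,0]]
  grip_force: 60

```text
clock: 19.85
tcp_pos: [0.5988, -0.2095, 0.0029]
ee_rot: [-0.064, 0.933, 0.201, 0.293]
ft_force: [-3.4, -1.9, 5.3]
opening: 0.0339
grip_force: 60.0
```

```bash
cat > mp.py <<'E'
from go import *
import json,sys
# bottle in hand: axis and foot in tool frame, saved at grasp
if sys.argv[1]=="save":
    P,Q,_=cur();y=Q[:,1];a=MA-y*(MA@y);a/=np.linalg.norm(a)   # gripped: axis square to the closing line
    ft=MF-P;ft=ft-y*((ft+.05*a)@y);json.dump([(Q.T@a).tolist(),(Q.T@ft).tolist()],open("hand.json","w"))
a,ft=map(np.array,json.load(open("hand.json")));P,Q,s=cur();show();F=FL["medium"]
d=P+Q@ft-F;f_=np.array(s["ft_force"]);print("hand",a.round(3),ft.round(4),"foot u,row,n mm",(np.array([d@u,d@row,d@n])*1000).round(1),"axis err deg",np.degrees(np.cross(Q@a,n)).round(2),"F u,row,n",np.round([f_@u,f_@row,f_@n],1))
# target: Q a = n, tool y = -row
def mat(a,y): y=y-a*(a@y);y/=np.linalg.norm(y);return np.c_[np.cross(y,a),y,a]
R=mat(n,-row)@mat(a,np.array([0,1.,0])).T
for k in(.11,.062,.02,0.): print("n=%g"%(k*1000),rel(F+n*k-R@ft,R),(F+n*k-R@ft).round(3),R[:,2].round(2))
E
python3 mp.py save
```

```text
19.85 tcp [ 0.5988 -0.2095  0.0029] z [ 0.521  0.237 -0.82 ] y [ 0.412 -0.911 -0.001] F [-3.4 -1.9  5.3] open 0.0339 grip 60.031574192710195 j [ 0.46  0.54  0.08  2.08 -1.35  0.54  0.59]
hand [-0.82   0.    -0.572] [ 0.041  -0.      0.0102] foot u,row,n mm [  55.2 -273.4  -62.2] axis err deg [-20.43  45.22 -16.51] F u,row,n [ 0.  -2.5  6.1]
n=110 ([14.31, -31.98, -9.88], [-0.4, -7.25, 4.58]) [0.523 0.107 0.166] [-0.42  0.08 -0.91]
n=62 ([13.54, -30.59, -5.35], [-0.4, -7.25, 4.58]) [0.546 0.102 0.125] [-0.42  0.08 -0.91]
n=20 ([12.87, -29.37, -1.38], [-0.4, -7.25, 4.58]) [0.567 0.098 0.088] [-0.42  0.08 -0.91]
n=0 ([12.55, -28.79, 0.5], [-0.4, -7.25, 4.58]) [0.577 0.096 0.071] [-0.42  0.08 -0.91]
```

apply_moves:
  plan:
    - [1,[2.5,0,-4],[0,0,0]]
    - [1,[6,0,-9],[0,0,0]]
    - [1,[8.5,-1.5,-12],[-0.1,-0.8,0.5]]
    - [1,[9.5,-6,-12.5],[-0.1,-1.8,1.2]]
    - [1,[10.5,-11,-12.5],[-0.2,-3,1.9]]
    - [1,[11.5,-16.5,-12],[-0.2,-4.1,2.6]]
    - [1,[12.5,-22,-11.5],[-0.3,-5.2,3.3]]
    - [1,[13.5,-27,-11],[-0.4,-6.3,4]]
    - [1,[14.3,-32,-10],[-0.4,-7.25,4.58]]
    - [1,[14.3,-32,-9.9],[-0.4,-7.25,4.58]]
    - [1,[14.3,-32,-9.9],[-0.4,-7.25,4.58]]
    - [1,[14.3,-32,-9.9],[-0.4,-7.25,4.58]]

```text
clock: 21.35
tcp_pos: [0.5222, 0.1075, 0.1642]
ee_rot: [-0.02, 0.972, -0.091, -0.217]
ft_force: [-0.3, 0.1, -1.6]
opening: 0.0338
grip_force: 60.3
```

```bash
python3 mp.py use
```

```text
21.35 tcp [0.5222 0.1075 0.1642] z [-0.419  0.079 -0.905] y [-0.186 -0.982  0.001] F [-0.3  0.1 -1.6] open 0.0338 grip 60.27627413574578 j [-0.45  0.54  0.39  1.57 -0.31  1.5  -1.74]
hand [-0.82   0.    -0.572] [ 0.041  -0.      0.0102] foot u,row,n mm [ -1.6   0.7 108.5] axis err deg [-0.04 -0.12 -0.01] F u,row,n [-1.1  0.1 -1.2]
n=110 ([-0.03, 0.06, -0.21], [0.01, 0.02, 0.01]) [0.523 0.107 0.166] [-0.42  0.08 -0.91]
n=62 ([3.91, 0.07, 2.53], [0.01, 0.02, 0.01]) [0.546 0.102 0.125] [-0.42  0.08 -0.91]
n=20 ([7.36, 0.07, 4.93], [0.01, 0.02, 0.01]) [0.567 0.098 0.088] [-0.42  0.08 -0.91]
n=0 ([9.0, 0.07, 6.07], [0.01, 0.02, 0.01]) [0.577 0.096 0.071] [-0.42  0.08 -0.91]
```

apply_moves:
  plan:
    - [1,[3.0,0.07,1.9],[0,0,0]]
    - [1,[5.5,0.07,3.65],[0,0,0]]
    - [1,[5.9,0.07,3.9],[0,0,0]]
    - [1,[5.9,0.07,3.9],[0,0,0]]
    - [1,[6.2,0.07,4.1],[0,0,0]]
    - [1,[6.55,0.07,4.35],[0,0,0]]
    - [1,[6.95,0.07,4.65],[0,0,0]]
    - [1,[7.35,0.07,4.9],[0,0,0]]

```text
clock: 22.35
tcp_pos: [0.5671, 0.0981, 0.0903]
ee_rot: [-0.021, 0.972, -0.092, -0.216]
ft_force: [-0.3, -0.1, -1.6]
opening: 0.0336
grip_force: 60.3
```

```bash
python3 mp.py use
```

```text
22.35 tcp [0.5671 0.0981 0.0903] z [-0.417  0.08  -0.905] y [-0.188 -0.982 -0.001] F [-0.3 -0.1 -1.6] open 0.0336 grip 60.259654123076416 j [-0.4   0.69  0.37  1.51 -0.34  1.43 -1.69]
hand [-0.82   0.    -0.572] [ 0.041  -0.      0.0102] foot u,row,n mm [ 1.2 -0.  21.6] axis err deg [-0.07 -0.02 -0.04] F u,row,n [-1.  -0.1 -1.2]
n=110 ([-7.32, -0.02, -4.95], [-0.0, 0.0, 0.01]) [0.523 0.107 0.166] [-0.42  0.08 -0.91]
n=62 ([-3.38, -0.02, -2.21], [-0.0, 0.0, 0.01]) [0.546 0.102 0.125] [-0.42  0.08 -0.91]
n=20 ([0.06, -0.01, 0.19], [-0.0, 0.0, 0.01]) [0.567 0.098 0.088] [-0.42  0.08 -0.91]
n=0 ([1.7, -0.01, 1.34], [-0.0, 0.0, 0.01]) [0.577 0.096 0.071] [-0.42  0.08 -0.91]
```

apply_moves:
  plan:
    - [1,[0.45,0,0.4],[0,0,0]]
    - [1,[0.9,0,0.75],[0,0,0]]
    - [1,[1.3,0,1.05],[0,0,0]]
    - [1,[1.65,0,1.3],[0,0,0]]
    - [1,[1.75,0,1.37],[0,0,0]]
    - [1,[1.75,0,1.37],[0,0,0]]

```text
clock: 23.1
tcp_pos: [0.5759, 0.0964, 0.0722]
ee_rot: [-0.021, 0.971, -0.092, -0.218]
ft_force: [-2.1, 1.0, 6.1]
opening: 0.0336
grip_force: 60.8
```

```bash
python3 mp.py use
```

```text
23.1 tcp [0.5759 0.0964 0.0722] z [-0.42   0.081 -0.904] y [-0.187 -0.982 -0.001] F [-2.1  1.   6.1] open 0.0336 grip 60.794893295417296 j [-0.39  0.72  0.37  1.49 -0.35  1.42 -1.68]
hand [-0.82   0.    -0.572] [ 0.041  -0.      0.0102] foot u,row,n mm [-0.2 -0.1  1.4] axis err deg [-0.13 -0.2  -0.05] F u,row,n [1.1 0.6 6.4]
n=110 ([-8.92, -0.03, -6.18], [-0.0, 0.03, 0.01]) [0.523 0.107 0.166] [-0.42  0.08 -0.91]
n=62 ([-4.97, -0.02, -3.45], [-0.0, 0.03, 0.01]) [0.546 0.102 0.125] [-0.42  0.08 -0.91]
n=20 ([-1.52, -0.02, -1.06], [-0.0, 0.03, 0.01]) [0.567 0.098 0.088] [-0.42  0.08 -0.91]
n=0 ([0.12, -0.01, 0.08], [-0.0, 0.03, 0.01]) [0.577 0.096 0.071] [-0.42  0.08 -0.91]
```

apply_moves:
  plan:
    - [1,[0.15,0,0.1],[0,0,0]]
    - [1,[0.3,0,0.2],[0,0,0]]
    - [1,[0.3,0,0.2],[0,0,0]]

```text
clock: 23.48
tcp_pos: [0.5758, 0.0964, 0.0721]
ee_rot: [-0.022, 0.971, -0.091, -0.221]
ft_force: [-7.8, 0.5, 17.8]
opening: 0.0335
grip_force: 61.8
```

```bash
python3 mp.py use | head -2
```

```text
23.48 tcp [0.5758 0.0964 0.0721] z [-0.425  0.083 -0.902] y [-0.187 -0.982 -0.002] F [-7.8  0.5 17.8] open 0.0335 grip 61.76373606054085 j [-0.39  0.73  0.37  1.49 -0.35  1.42 -1.68]
hand [-0.82   0.    -0.572] [ 0.041  -0.      0.0102] foot u,row,n mm [-0.6 -0.1  1.3] axis err deg [-0.22 -0.51 -0.07] F u,row,n [ 2.2 -1.  19.3]
```

apply_moves:
  plan:
    - [1,[-0.2,0,-0.13],[0,0,0]]
    - [-0.15,[-0.2,0,-0.13],[0,0,0]]
    - [-0.15,[-0.2,0,-0.13],[0,0,0]]
    - [-0.15,[-0.2,0,-0.5],[0,0,0]]
    - [-0.2,[-0.2,0,-2],[0,0,0]]
    - [-0.3,[-0.2,0,-6],[0,0,0]]
    - [-0.3,[-0.2,0,-12],[0,0,0]]
    - [-0.3,[-6,3,-18],[0,0,0]]
    - [-0.3,[-12,9,-18],[0,0,0]]
    - [-0.3,[-16,14,-18],[0,0,0]]
    - [-0.3,[-20,20,-18],[0,0,0]]
    - [-0.3,[-20,26,-18],[0,0,0]]

```text
clock: 24.98
tcp_pos: [0.4455, -0.1019, 0.3115]
ee_rot: [-0.021, 0.972, -0.091, -0.215]
ft_force: [0.2, -0.6, 0.5]
opening: 0.0555
grip_force: 0.0
```

```bash
python3 - <<'E'
from go import *
from fit import proj,rings
import cv2
show();ims=[]
for k,(x0,y0) in(("top",(135,130)),("scene",(295,155))):
    im=manip.snapshot(k)["color"];S=3.3
    a=cv2.resize(im[y0:y0+95,x0:x0+120],None,fx=S,fy=S,interpolation=2);b=a.copy()
    for nm in FL:
        T=np.eye(4);T[:3,:3]=np.c_[u,np.cross(n,u),n];T[:3,3]=FL[nm]
        for q in rings(nm,T): cv2.polylines(b,[cv2.convexHull(((proj(q,k)-[x0,y0]+.5)*S).astype(np.int32))],True,(0,0,255),1)
    ims.append(np.vstack([a,b])[:626])
o=np.hstack(ims);cv2.imwrite("pics/end.png",cv2.resize(o,None,fx=.955,fy=.955,interpolation=3))
E
```

```text
24.98 tcp [ 0.4455 -0.1019  0.3115] z [-0.413  0.081 -0.907] y [-0.186 -0.982 -0.002] F [ 0.2 -0.6  0.5] open 0.0555 grip 0.0 j [-0.25  0.31  0.51  1.58 -0.12  1.73 -1.48]
```

View pics/end.png

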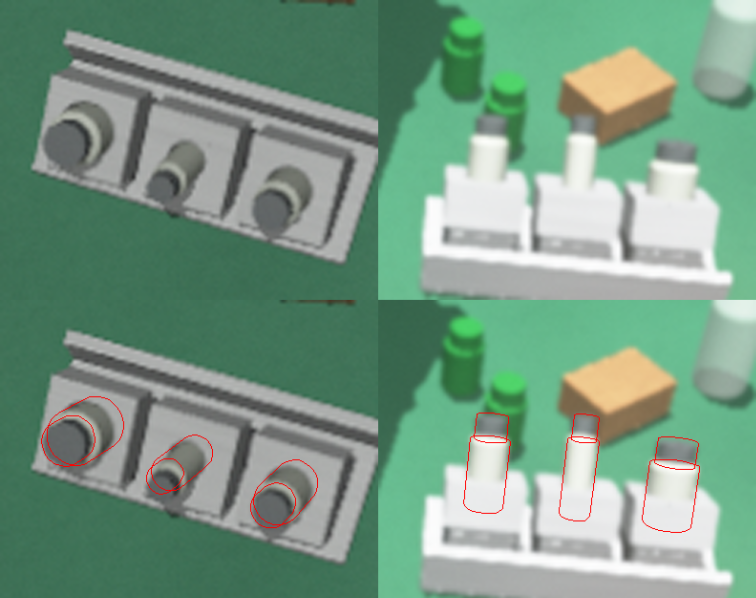

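```bash
python3 - <<'E'
from go import *
from fit import proj,rings,SZ
import cv2
for k in("top","scene"):
    im=manip.snapshot(k)["color"];g=im.astype(int).sum(2)/3;sat=im.max(2).astype(int)-im.min(2)
    for nm in FL:
        T=np.eye(4);T[:3,:3]=np.c_[u,np.cross(n,u),n];T[:3,3]=FL[nm]
        b=rings(nm,T)[1];top=b[40:] if k=="top" else b
        c=proj([FL[nm]+n*SZ[nm][3]],k)[0];dn=proj([FL[nm]+n*(SZ[nm][3]+.005)],k)[0]-c
        m=np.zeros(g.shape,np.uint8);cv2.fillConvexPoly(m,cv2.convexHull(np.round(proj(top,k)).astype(np.int32)),1)
        md=cv2.dilate(m,np.ones((7,7)))
        w=((g<125)&(sat<25)&(md>0));yx=np.argwhere(w).mean(0)[::-1];pm=np.argwhere(m>0).mean(0)[::-1]
        print(k,nm,"cap residual px",(yx-pm).round(2),"5mm along n =",dn.round(2),w.sum(),m.sum())
E
```

```text
top wide cap residual px [2.02 1.16] 5mm along n = [-0.75  0.45] 211 180
top slim cap residual px [1.74 1.64] 5mm along n = [-0.65  0.5 ] 122 82
top medium cap residual px [1.16 0.86] 5mm along n = [-0.52  0.54] 169 138
scene wide cap residual px [-1.82  0.03] 5mm along n = [ 0.25 -1.72] 15 147
scene slim cap residual px [-0.94 -2.72] 5mm along n = [ 0.22 -1.72] 15 89
scene medium cap residual px [-0.22 -0.01] 5mm along n = [ 0.18 -1.71] 12 117
```

```bash
python3 - <<'E'
from go import *
from fit import proj,SZ
import cv2
im=manip.snapshot("scene")["color"];g=cv2.cvtColor(im,6).astype(np.float32)
for nm in FL:
    r,h,rc,H=SZ[nm];s=np.arange(.02,.11,.0005);prof=0
    for k in(-.4,-.2,0,.2,.4):   # rear-side generatrix lines of the cap
        v=proj(FL[nm]+u*rc*.9+row*rc*k+s[:,None]*n,"scene").astype(np.float32)
        prof=prof+cv2.remap(g,v[:,:1].copy(),v[:,1:].copy(),1)[:,0]/5
    d=np.gradient(prof);i=(s>h-.015)&(s<h+.015);j=(s>.02)&(s<.045)
    w=np.where(i,np.clip(-d,0,None),0);print(nm,"white->cap step at mm",round(float((s*w).sum()/w.sum()*1000),1),"expected",h*1000,"argmin",s[i][d[i].argmin()]*1000)
E
```

```text
wide white->cap step at mm 63.0 expected 58.0 argmin 63.00000000000004
slim white->cap step at mm 80.3 expected 73.0 argmin 80.00000000000006
medium white->cap step at mm 72.0 expected 66.0 argmin 72.00000000000006
```

```bash
python3 -c "
from station import manip
print(manip.finish_job())"
```

```text
the job is handed in; nothing more can be done
None
```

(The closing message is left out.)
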